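# Weed out the tired spring clips on the thimble shelf

## Task

Some of the three spring clips in the leaning stand have gone weak and would let the display boards slip: squeeze their handles lightly to feel which, carry each weak clip by its handles to the red felt tray on the lazy Susan and set it down there, not dropped, and leave the firm ones in the stand. Reach in at a slant so as not to knock the glass shelf above the clips, and leave the loose thimbles, owl, button box and magnifier where they are.

Things in the scene. Friction and masses are not known exactly. Their poses are not given: they have to be found in the camera images.
- clip_a: one of three look-alike teal spring clips with yellow rolled grips: 116 mm long, 24 thick, 70 g. Origin at the jaw tips; z runs up the clip to the handle ends, y across the jaws (the way the handles are squeezed), x through the thickness. Starts jaws down in a bay of the stand, z leaning 40 deg from vertical towards the robot, clear of the fins
- clip_b: clip like clip_a, same frame. Handles: pivot at z = 50 mm; the grips are two round bars 12 in diameter and 24 long along x, centred at z = 110, y = +-15, so 42 over their outsides. Squeezed fully they are 24 over the outsides and the jaws gape; let go, they spring back. The frame belongs to one half of the clip and turns up to 0.15 rad as it is squeezed
- clip_c: clip like clip_a, same frame. Springs: pinched at the grips, a firm clip does not give below 17 N and folds fully at about 24 N; a weak one folds fully under 4 N. Any of the three may be weak or firm; nothing to be seen and no name tells which
- clip_a_mid (a point): middle of clip_a, on its z axis 55 mm from the jaw tips
- clip_b_mid (a point): middle of clip_b, on its z axis 55 mm from the jaw tips
- clip_c_mid (a point): middle of clip_c, on its z axis 55 mm from the jaw tips
- clip_a_arm (a joint): how far clip_a's handles are squeezed together, rad: 0 let go, 0.30 fully squeezed
- clip_b_arm (a joint): how far clip_b's handles are squeezed together, rad: 0 let go, 0.30 fully squeezed
- clip_c_arm (a joint): how far clip_c's handles are squeezed together, rad: 0 let go, 0.30 fully squeezed
- stand: cherry-wood clip stand, fixed: three bays side by side along its y, 84 mm apart, each 78 wide between fins. Origin on the shelf glass, 34 under the jaw tips of the middle clip; front looks along -x. Bays lean 40 deg from vertical towards -x; rest and fins reach 62 up along the clips, a lip before the jaws 8. Clips are pulled out along their own z
- bridge: clear glass shelf fixed over the stand, same origin and axes: 8 mm thick, underside at z = 213, from x = -67 to +125 (clip grips are at x = -71, z = 118), 360 wide; posts 12 thick at x = 20 and 110, y = +-160; small thimbles on top. A tool held upright at the grips hits it; leaning 40 to 50 deg like the clips it clears
- tray_floor (a point): centre of the floor of the open wooden tray with red felt fixed on the cherry lazy Susan; z up, floor inside 168 (x) by 158 (y) mm, walls 4 thick, 23 high, floor 38 above the shelf glass. The Susan (356 across, top 33 above the glass) spins easily on ball bearings about the vertical 50 from here along +x; three thimbles 27 high are waxed on it on that side
- ruby_thimble: loose ruby glass thimble, 23 mm across, 27 high, upright; origin under its centre; leave alone
- alu_thimble: loose plain aluminium thimble, same size; leave alone
- owl: loose pewter owl, 42 mm across, 65 high; origin under its centre; leave alone
- button_box: mother-of-pearl button box, 79 (x) by 99 (y) by 46 high, loose; origin under its centre; leave alone
- loupe: loose hand magnifier lying flat: lens 60 mm across, 12 high, origin under the lens; handle 11 thick reaching 113 mm along its -x; leave alone

How it is judged (in metres and radians):
On the way, in this order (a step that is already met when the one before it is completed fails the run):
1. a clip whose handles fold under a light pinch (less than 14 N a side) has been brought out of the stand (((value of joint clip_a_arm above 0.21 rad and contact force between the fingers and clip_a below 28 N and distance of clip_a_mid from where it was at the start of the episode above 0.06 m) or (value of joint clip_b_arm above 0.21 rad and contact force between the fingers and clip_b below 28 N and distance of clip_b_mid from where it was at the start of the episode above 0.06 m) or (value of joint clip_c_arm above 0.21 rad and contact force between the fingers and clip_c below 28 N and distance of clip_c_mid from where it was at the start of the episode above 0.06 m))).
2. with that one in the tray, the other clip that folds under a light pinch (less than 14 N a side) has been brought out (((horizontal distance between clip_a_mid and tray_floor below 0.115 m and (value of joint clip_b_arm above 0.21 rad and contact force between the fingers and clip_b below 28 N and distance of clip_b_mid from where it was at the start of the episode above 0.06 m)) or (horizontal distance between clip_a_mid and tray_floor below 0.115 m and (value of joint clip_c_arm above 0.21 rad and contact force between the fingers and clip_c below 28 N and distance of clip_c_mid from where it was at the start of the episode above 0.06 m)) or (horizontal distance between clip_b_mid and tray_floor below 0.115 m and (value of joint clip_a_arm above 0.21 rad and contact force between the fingers and clip_a below 28 N and distance of clip_a_mid from where it was at the start of the episode above 0.06 m)) or (horizontal distance between clip_b_mid and tray_floor below 0.115 m and (value of joint clip_c_arm above 0.21 rad and contact force between the fingers and clip_c below 28 N and distance of clip_c_mid from where it was at the start of the episode above 0.06 m)) or (horizontal distance between clip_c_mid and tray_floor below 0.115 m and (value of joint clip_a_arm above 0.21 rad and contact force between the fingers and clip_a below 28 N and distance of clip_a_mid from where it was at the start of the episode above 0.06 m)) or (horizontal distance between clip_c_mid and tray_floor below 0.115 m and (value of joint clip_b_arm above 0.21 rad and contact force between the fingers and clip_b below 28 N and distance of clip_b_mid from where it was at the start of the episode above 0.06 m)))).
At the end, for the whole second after the job is handed in: The two weak clips rest still in the felt tray on the lazy Susan: the middle of each over the tray floor (within the walls) and less than 70 mm above it. The firm one is still in its bay, its middle within 30 mm of where it was, at rest ((((distance of clip_a_mid from where it was at the start of the episode below 0.03 m and linear speed of clip_a below 0.05 m/s) and (x of clip_b_mid in the frame of tray_floor between -0.084 and 0.084 m and y of clip_b_mid in the frame of tray_floor between -0.079 and 0.079 m and z of clip_b_mid in the frame of tray_floor below 0.07 m and linear speed of clip_b below 0.05 m/s) and (x of clip_c_mid in the frame of tray_floor between -0.084 and 0.084 m and y of clip_c_mid in the frame of tray_floor between -0.079 and 0.079 m and z of clip_c_mid in the frame of tray_floor below 0.07 m and linear speed of clip_c below 0.05 m/s)) or ((distance of clip_b_mid from where it was at the start of the episode below 0.03 m and linear speed of clip_b below 0.05 m/s) and (x of clip_a_mid in the frame of tray_floor between -0.084 and 0.084 m and y of clip_a_mid in the frame of tray_floor between -0.079 and 0.079 m and z of clip_a_mid in the frame of tray_floor below 0.07 m and linear speed of clip_a below 0.05 m/s) and (x of clip_c_mid in the frame of tray_floor between -0.084 and 0.084 m and y of clip_c_mid in the frame of tray_floor between -0.079 and 0.079 m and z of clip_c_mid in the frame of tray_floor below 0.07 m and linear speed of clip_c below 0.05 m/s)) or ((distance of clip_c_mid from where it was at the start of the episode below 0.03 m and linear speed of clip_c below 0.05 m/s) and (x of clip_a_mid in the frame of tray_floor between -0.084 and 0.084 m and y of clip_a_mid in the frame of tray_floor between -0.079 and 0.079 m and z of clip_a_mid in the frame of tray_floor below 0.07 m and linear speed of clip_a below 0.05 m/s) and (x of clip_b_mid in the frame of tray_floor between -0.084 and 0.084 m and y of clip_b_mid in the frame of tray_floor between -0.079 and 0.079 m and z of clip_b_mid in the frame of tray_floor below 0.07 m and linear speed of clip_b below 0.05 m/s)))); the robot touches nothing.
It fails at once if a clip is dropped: it falls faster than 1.2 m/s with no finger on it ((linear speed of clip_a above 1.2 m/s and contact force between the fingers and clip_a below 0.05 N) or (linear speed of clip_b above 1.2 m/s and contact force between the fingers and clip_b below 0.05 N) or (linear speed of clip_c above 1.2 m/s and contact force between the fingers and clip_c below 0.05 N)).
It fails at once if the glass shelf over the stand is knocked with more than 8 N (contact force between any of the arm, the fingers and bridge above 8 N).
It fails at once if a loose thimble, the owl, the button box or the magnifier is shifted more than 15 mm (distance of any of ruby_thimble, alu_thimble, owl, button_box, loupe from where it was at the start of the episode above 0.015 m).
It also fails if it takes over 67 s, if anything falls off the work surface, if the arm or the gripper's body presses on something with over 40 N, if the wrist force passes 120 N, or if a joint passes its speed limit or range.

## Robot

A 6-joint arm with a two-finger parallel gripper is mounted at the origin on the work surface. World frame = base frame: x ahead of the robot, y to its left, z up, the work surface at z = 0. Lengths are in mm, angles in rad, forces in N, time in s.
With the tool pointing down it reaches from about 275 to 1000 mm from the base axis. Payload 8.4 kg.
Tool frame: the origin (TCP) lies midway between the tips of the shut fingers; the grasp point (between the pads) lies 19 mm behind it; z points along the fingers, y is the line along which they close (so a half turn about z gives the same grasp; the last joint's range is limited). The gripper opens to 85 mm and grips with 20 to 120 N. Pads are 22 mm wide; open, the fingers measure 114 mm over their backs; the gripper's body (76 mm by 85 mm) begins 54 mm behind the grasp point. The pads swing forward as they close: fully open they stand 13 mm farther back than shut.
Start: joints at [1.106, 0.353, 1.633, -0, 1.155, -0.002], TCP at [279.034, 559.257, 231.281] pointing down, gripper open.
Joint ranges: [-2.63, 2.63], [-0.92, 2.1], [0.06, 2.66], [-1.3, 4.44], [0, 2.69], [-3.02, 3.02]. Speed limits (rad/s): [2.22, 2.22, 2.79, 3.14, 3.14, 3.14].

## Interface

Orientations are given as [roll, pitch, yaw] about the fixed x, y, z axes, in that order (R = Rz(yaw) Ry(pitch) Rx(roll)).
In Python, from rig import r gives the robot as it stands.
- The arm moves only by the shell command python3 -m inch 'ROWS' [OPENING] [FORCE]. ROWS is JSON, a list that holds one entry, the list of rows, each a list of 6 numbers: the shift along the tool's x, y, z scaled (see below), then the turn, a rotation vector about the tool's x, y, z scaled (see below). In form: [[[tx, ty, tz, wx, wy, wz], ...]]. A call has 1 to 8 rows; each row is the pose to reach, as a shift and turn from the pose commanded when the call began, along the tool's axes at that moment, turning the shorter way round; what a row does not reach only later rows make up. The controller multiplies each number of a shift by 20 cm and each number of a turn by pi rad. A row lasts 1/12 s, in which the tool goes at most 41.7 mm and 7.16 degrees, less where a joint would pass 70% of its speed; a pose out of reach is approached as far as the arm can. A call with a number of a shift or a turn outside -1 to 1 is refused whole. A call with a gripper value outside its range is refused whole. OPENING is the gripper's target within -1 to 1 (fully open at 1, half-way at 0, shut at -1), set as the call begins (- or left out, the last holds). The fingers move at their own pace and stop on an object; FORCE is the grip in N (left out, the last holds). Time passes only in rows, so rows that repeat a pose let the fingers close. It gives the time, the measured TCP pose, the force, the opening and the grip force at its end, in the units of the state.
- r.sense(): the state, without advancing time (a new reading comes with each control period).
- r.grab_frame(name): name is "scene" or "top" or "wrist"; returns the picture (400x640x3 uint8, red, green, blue); there is no depth.
- r.camera_info(name): a dict with "K" (3x3 intrinsics, pixels), "rvec" (rotation vector, rad) and "tvec" (3), from world to camera coordinates, as OpenCV has them; the wrist camera has in their place "mount" (4x4, takes a point from camera to tool coordinates, whose origin is the TCP and whose axes are the flange's). Camera axes: x right, y down, z forward; pixel columns grow to the right and rows downward; lengths in mm; the calibration is good to about 2 mm. A picture is of the moment at which its call begins: read the wrist's pose just before it. camera_info takes no time and is no camera call.
- r.sign_off(): hands the job in; it is judged then, once.
The state is a dict: "clock": time; "qpos": joint angles; "qvel": joint speeds; "joint_efforts": joint torques, N m; "eef_pos": TCP position; "tcp_rot": TCP orientation; "contact_force": force on the tool from outside, world axes, zero at the start; "wrist_torque": the same for the moment, N m; "opening": opening from 0.0 (shut) to 1.0 (fully open); "grasp_force": force on a finger pad.
Only numpy, scipy, OpenCV 4.12 (cv2) and the standard library are available. Lean on these libraries where they do the work, as an engineer would, in place of code of your own. Each camera call takes 0.05 s, during which the arm holds its last target. There are 200 camera calls.

## Working session

There is one attempt and no reset: what is moved stays moved. The work goes in short steps, Python scripts to look and compute and a shell command to move; the robot and the scene stay as the last step left them, time stands still between calls to the robot, and variables do not carry over. Pictures are saved under pics/ and viewed, at most 11 in all, crops included, and the job is handed in when it is done.

```bash
ls; mkdir -p pics; python3 - <<'E'
from rig import r
import cv2
for n in ("scene","top"):
    im=r.grab_frame(n); cv2.imwrite(f"pics/{n}0.png",im[:,:,::-1])
    i=r.camera_info(n); print(n,i)
print(r.camera_info("wrist")); print(r.sense())
E
```

```text
pics
scene {'K': array([[416.61662959,   0.        , 316.22403849],
       [  0.        , 416.61662959, 195.87675576],
       [  0.        ,   0.        ,   1.        ]]), 'rvec': array([ 2.52098392, -0.3267125 ,  0.12138231]), 'tvec': array([-479.12401822,  172.91270144, 1199.78307887])}
top {'K': array([[406.20425006,   0.        , 316.04930358],
       [  0.        , 406.20425006, 201.94205357],
       [  0.        ,   0.        ,   1.        ]]), 'rvec': array([ 2.14338958, -2.18386532,  0.1297044 ]), 'tvec': array([  48.20259732,  519.33360526, 1417.94056185])}
{'K': array([[355.58193786,   0.        , 313.26736568],
       [  0.        , 355.58193786, 200.60561262],
       [  0.        ,   0.        ,   1.        ]]), 'mount': array([[-1.42569870e-03, -9.62201000e-01, -2.72336561e-01,
         7.03945979e+01],
       [ 9.99998833e-01, -1.52154585e-03,  1.40766661e-04,
         2.78901118e-01],
       [-5.49818386e-04, -2.72336042e-01,  9.62202046e-01,
        -1.41777810e+02],
       [ 0.00000000e+00,  0.00000000e+00,  0.00000000e+00,
         1.00000000e+00]])}
{'clock': 0.1, 'qpos': array([ 1.10556914e+00,  3.53586795e-01,  1.63408053e+00,  5.31521021e-05,
        1.15513680e+00, -2.40447925e-03]), 'qvel': array([-0.00034408, -0.00046067, -0.00314878,  0.00067613,  0.00015743,
       -0.00048296]), 'joint_efforts': array([-7.98673573e-04, -6.06351542e+01, -3.42815816e+01, -5.06959304e-05,
        3.96438612e-03,  7.71414830e-05]), 'eef_pos': array([278.84705106, 558.87941708, 230.62290352]), 'tcp_rot': array([-3.14038130e+00, -5.15130052e-05,  2.67874842e+00]), 'contact_force': array([1.23660581, 0.08056717, 0.44442463]), 'wrist_torque': array([ 0.00707611,  0.00288551, -0.05722939]), 'grasp_force': 0.0, 'opening': 0.9977012203136237}
```

View pics/scene0.png

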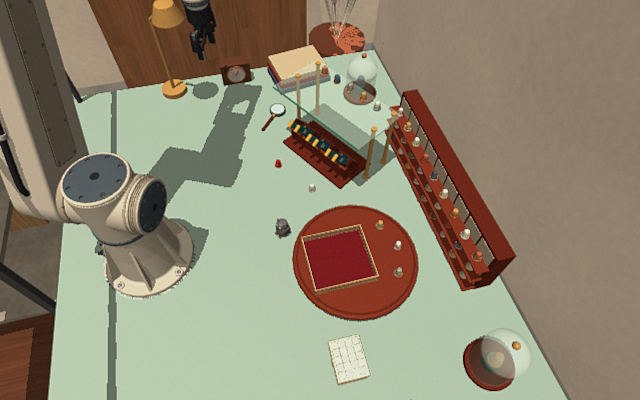

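View pics/top0.png

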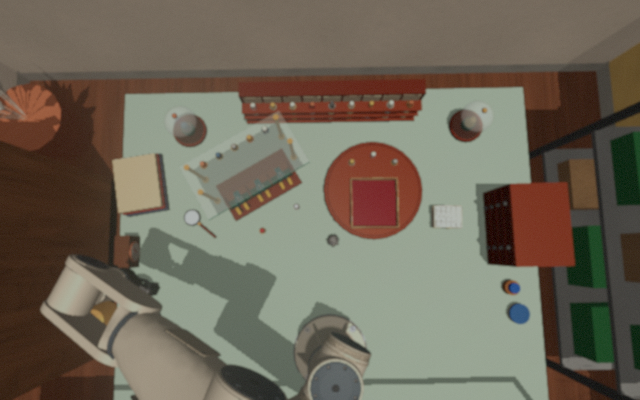

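The scene picture shows the stand (around 320,150), the tray (340,257) and the Susan. The top picture shows the clip grips at about (245,205) to (290,182) and the tray at (375,202). I'll enlarge crops of both next.

```bash
python3 - <<'E'
import cv2,numpy as np
a=cv2.imread("pics/top0.png")[110:235,180:320]; b=cv2.imread("pics/scene0.png")[85:195,270:410]
cv2.imwrite("pics/c_top.png",cv2.resize(a,None,fx=4.5,fy=4.5,interpolation=cv2.INTER_CUBIC))
cv2.imwrite("pics/c_scene.png",cv2.resize(b,None,fx=5,fy=5,interpolation=cv2.INTER_CUBIC))
E
```

```text
(no output)
```

View pics/c_top.png

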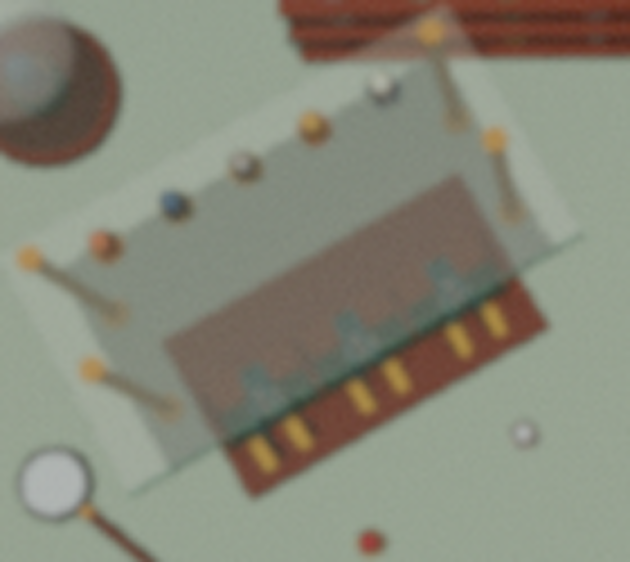

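View pics/c_scene.png

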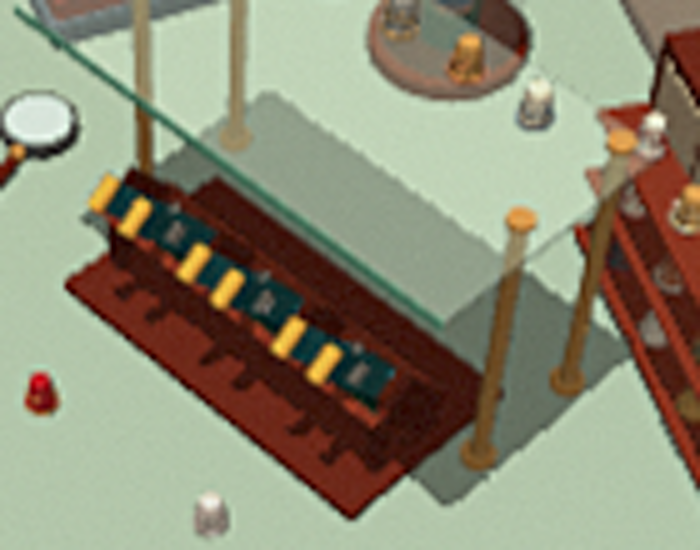

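```bash
cat > h.py <<'E'
import numpy as np,cv2
from rig import r
from scipy.optimize import least_squares
from scipy.spatial.transform import Rotation as Ro
C={n:r.camera_info(n) for n in("scene","top")}
def proj(n,P): return cv2.projectPoints(np.float64(P).reshape(-1,3),C[n]["rvec"],C[n]["tvec"],C[n]["K"],None)[0].reshape(-1,2)
def onz(n,uv,z):
    c=C[n];R=cv2.Rodrigues(c["rvec"])[0];o=-R.T@c["tvec"];d=R.T@np.linalg.inv(c["K"])@np.r_[uv,1]
    return o+d*(z-o[2])/d[2]
E
python3 - <<'E'
from h import *
t=(np.array([(263,455),(299,434),(362,397),(397,377),(460,341),(495,320)])+.5)/4.5-.5+[180,110]
s=(np.array([(104,193),(135,217),(194,264),(227,289),(289,337),(324,363)])+.5)/5-.5+[270,85]
P=lambda n:np.hstack([cv2.Rodrigues(C[n]["rvec"])[0],C[n]["tvec"][:,None]])
X=cv2.triangulatePoints(C["top"]["K"]@P("top"),C["scene"]["K"]@P("scene"),t.T,s.T);X=(X[:3]/X[3]).T
print(X.round(1))
print("z118 top",[onz("top",u,122).round(0)[:2] for u in t]); print("z118 scene",[onz("scene",u,122).round(0)[:2] for u in s])
M=np.array([(-73,84*k+e,121) for k in(1,0,-1) for e in(15,-15)])
f=lambda p:np.r_[(proj("top",M@Ro.from_euler('z',p[2]).as_matrix().T+[p[0],p[1],0])-t).ravel(),(proj("scene",M@Ro.from_euler('z',p[2]).as_matrix().T+[p[0],p[1],0])-s).ravel()]
q=least_squares(f,[X[:,0].mean()+70,X[:,1].mean(),-.5]);print("stand",q.x,np.abs(q.fun).max(),q.fun.reshape(2,6,2).mean(1))
# felt
for n,z in(("top",38),("scene",38)):
    im=cv2.imread(f"pics/{n}0.png");h=cv2.cvtColor(im,cv2.COLOR_BGR2HSV)
    m=((h[...,0]>168)|(h[...,0]<2))&(h[...,1]>150)&(h[...,2]>40)
    k,l,st,ce=cv2.connectedComponentsWithStats(m.astype(np.uint8)); i=1+np.argmax(st[1:,4])
    print(n,st[i],ce[i]); c=max(cv2.findContours((l==i).astype(np.uint8),0,2)[0],key=len)
    w=np.array([onz(n,p[0],z)[:2] for p in c],np.float32); print("felt rect",cv2.minAreaRect(w))
E
```

```text
[[486.8 299.1 120. ]
 [501.4 272.3 121.4]
 [528.3 225.9 119.3]
 [542.7 199.6 120.3]
 [569.2 152.5 120.3]
 [584.  126.2 121.8]]
z118 top [array([485., 299.]), array([500., 272.]), array([527., 226.]), array([541., 200.]), array([567., 153.]), array([583., 126.])]
z118 scene [array([488., 297.]), array([503., 272.]), array([529., 223.]), array([544., 198.]), array([570., 151.]), array([585., 126.])]
stand [5.98949402e+02 2.48303769e+02 5.14534519e-01] 0.531773385155816 [[ 0.08881692 -0.42464839]
 [-0.40367063  0.01355405]]
top [ 353  181   43   44 1741] [374.70304423 202.03044227]
felt rect ((513.8706665039062, -167.27142333984375), (148.4964599609375, 153.49598693847656), 88.94720458984375)
scene [ 304  230   70   59 2756] [337.81930334 259.09796807]
felt rect ((515.4296264648438, -160.13827514648438), (145.9073486328125, 162.8491973876953), 89.26375579833984)
```

```bash
python3 - <<'E'
import cv2,numpy as np
a=cv2.imread("pics/top0.png")[140:240,315:430]; b=cv2.imread("pics/scene0.png")[200:325,285:425]
a=cv2.resize(a,(400,348),interpolation=cv2.INTER_CUBIC); b=cv2.resize(b,(390,348),interpolation=cv2.INTER_CUBIC)
cv2.imwrite("pics/c_tray.png",np.hstack([a,b]))
E
```

```text
(no output)
```

View pics/c_tray.png

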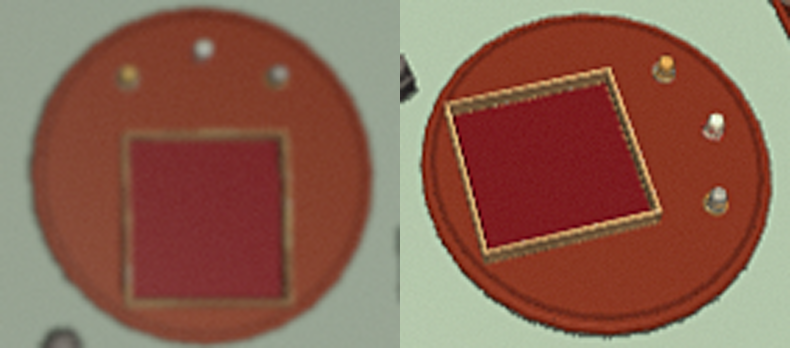

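The tray crop shows the outer rim corners at (126,134), (287,130), (292,302) and (125,303) in the top half, and (446,104), (610,68), (660,211) and (486,254) in the scene half. The triangulated grips came out at z ≈ 120 with 84 mm between clips, which matches the given sizes. Next I'll fit the tray, locate the loose objects, and write a planner.

```bash
cat >> h.py <<'E'
ST=np.array([599.,248.3,0]);YS=0.5145
def axes(head,lean):
    d=np.array([np.cos(head),np.sin(head),0]);u=np.array([0,0,1.]);l=np.radians(lean)
    z=d*np.sin(l)-u*np.cos(l); x=-d*np.cos(l)-u*np.sin(l)
    return np.c_[x,np.cross(z,x),z]
def bars(k): return ST+Ro.from_euler('z',YS).apply([-71,84*k,118])
def plan(tcp,R,p0=None,R0=None):
    s=r.sense()
    if p0 is None: p0=s["eef_pos"];R0=Ro.from_euler('xyz',s["tcp_rot"]).as_matrix()
    t=R0.T@(np.array(tcp)-p0); w=Ro.from_matrix(R0.T@R).as_rotvec()
    print("row",(t/200).round(3).tolist(),(w/np.pi).round(3).tolist(),"need",round(np.linalg.norm(t)/41.7,1),round(np.degrees(np.linalg.norm(w))/7.16,1))
def tray(top,scene):
    M=np.array([(88,83,61),(88,-83,61),(-88,-83,61),(-88,83,61)],float)
    T=lambda p:M@Ro.from_euler('z',p[2]).as_matrix().T+[p[0],p[1],0]
    o=lambda v:np.array(v,float)
    f=lambda p:np.r_[(proj("top",T(p))-o(top)).ravel(),(proj("scene",T(p))-o(scene)).ravel()]
    q=least_squares(f,[514,-164,0.]);print("tray",q.x.round(3),q.fun.round(1).tolist())
E
python3 - <<'E'
from h import *
a=(np.array([(126,134),(287,130),(292,302),(125,303)])+.5)/(400/115)-.5+[315,140]
b=(np.array([(46,104),(210,68),(260,211),(86,254)])+.5)/(390/140)-.5+[285,200]
# scene order: match tray corners (+x+y),(+x-y),(-x-y),(-x+y)
print(proj("scene",[(600,-81,61),(600,-247,61),(426,-247,61),(426,-81,61)]).round())
b2=b[[1,2,3,0]]
tray(a,b2)
for n,u,z in(("owl",(333,240),40),("ruby",(262.5,230.5),20),("alu",(297,206),20),("loupe",(192,217),10)): print(n,onz("top",u,z).round())
for k in(1,0,-1):
    print(k,bars(k).round(1))
R=axes(YS,42)
plan(bars(1)+R[:,2]*(22-120),R)
E
```

```text
[[359. 223.]
 [378. 275.]
 [315. 291.]
 [300. 237.]]
tray [ 5.14105e+02 -1.64703e+02 -1.30000e-02] [-0.7, -1.3, 0.2, -0.5, 0.2, 0.2, 0.4, 0.2, -0.2, -0.3, 0.8, 0.5, -0.8, 0.3, -0.9, -0.4]
owl [384. -18.  40.]
ruby [423. 231.  20.]
alu [508. 107.  20.]
loupe [476. 485.  10.]
1 [495.9 286.5 118. ]
0 [537.2 213.4 118. ]
-1 [578.5 140.2 118. ]
row [-1.396, -1.006, 0.2] [-0.114, -0.214, -0.296] need 8.3 9.6
```

```bash
python3 -m inch '[[[-0.95,-0.7,0,-0.114,-0.214,-0.296],[-0.95,-0.7,0,-0.114,-0.214,-0.296],[-0.95,-0.7,0,-0.114,-0.214,-0.296],[-0.95,-0.7,0,-0.114,-0.214,-0.296],[-0.95,-0.7,0,-0.114,-0.214,-0.296],[-0.95,-0.7,0,-0.114,-0.214,-0.296],[-0.95,-0.7,0,-0.114,-0.214,-0.296],[-0.95,-0.7,0,-0.114,-0.214,-0.296]]]' 0.35 20
python3 - <<'E'
from h import *
R=axes(YS,42); plan(bars(1)+R[:,2]*(22-120),R)
E
```

```text
clock: 0.77
eef_pos: [386.4, 347.8, 231.4]
tcp_rot: [3.079, 0.618, -2.821]
contact_force: [1.4, -0.4, 0.9]
opening: 0.677
grasp_force: 0.0
row [0.035, -0.54, 0.191] [-0.019, -0.035, -0.049] need 2.7 1.6
```

```bash
python3 -m inch '[[[0.035,-0.54,0.191,-0.019,-0.035,-0.049],[0.035,-0.54,0.191,-0.019,-0.035,-0.049],[0.035,-0.54,0.191,-0.019,-0.035,-0.049],[0.035,-0.54,0.191,-0.019,-0.035,-0.049],[0.035,-0.54,0.191,-0.019,-0.035,-0.049],[0.035,-0.54,0.191,-0.019,-0.035,-0.049],[0.035,-0.54,0.191,-0.019,-0.035,-0.049]]]'
python3 - <<'E'
from h import *
R=axes(YS,42); plan(bars(1)+R[:,2]*(22-120),R); plan(bars(1)+R[:,2]*22,R)
s=r.sense();print(s["qpos"])
cv2.imwrite("pics/w1.png",r.grab_frame("wrist")[:,:,::-1])
i=r.camera_info("wrist");K=i["K"];T=np.eye(4);T[:3,:3]=Ro.from_euler('xyz',s["tcp_rot"]).as_matrix();T[:3,3]=s["eef_pos"]
A=np.linalg.inv(T@i["mount"])
for k in(1,0,-1):
  for e in(15,-15):
    p=A@np.r_[bars(k)+Ro.from_euler('z',YS).apply([0,e,0]),1];print(k,(K@p[:3]/p[2])[:2].round(1))
E
```

```text
clock: 1.35
eef_pos: [439.2, 254.7, 196.2]
tcp_rot: [3.136, 0.723, -2.633]
contact_force: [-0.1, -0.3, 0.6]
opening: 0.677
grasp_force: 0.0
row [0.02, -0.001, 0.018] [0.0, -0.003, -0.001] need 0.1 0.1
row [0.014, -0.002, 0.618] [0.0, -0.003, -0.001] need 3.0 0.1
[ 0.52698965 -0.00506324  2.42191985 -1.29521979  0.00694552 -0.26211976]
1 [332.4 197.4]
1 [290.3 197.7]
0 [214.4 198.1]
0 [172.2 198.3]
-1 [ 96.4 198.7]
-1 [ 54.3 198.9]
```

View pics/w1.png

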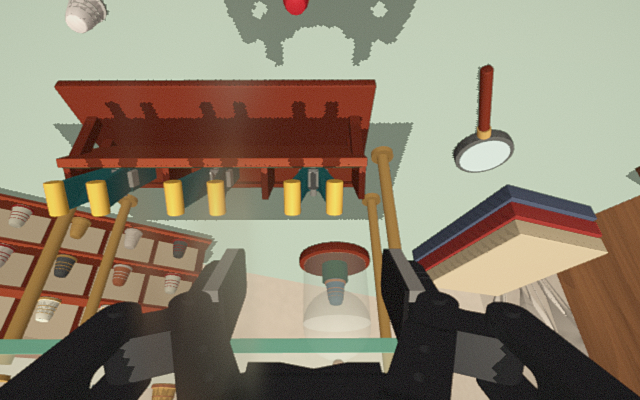

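The wrist view shows the left clip's grips at (334,198) and (291,198), which agrees with the prediction to about 1 px. The wrist is at a singularity, though: q5 is about 0 and q4 is at its limit. The grasp needs the q4≈π branch, so I'll work out a joint-space path that flips the wrist.

```bash
cat >> h.py <<'E'
PAR=[628,445,325,146]
def fk(q,p=None):
    a,b,L,h=PAR if p is None else p
    B=Ro.from_euler('z',q[0]); F=B*Ro.from_euler('y',q[1]+q[2])
    O=F*Ro.from_euler('z',q[3])*Ro.from_euler('y',q[4])*Ro.from_euler('z',q[5]+np.pi/2)
    P=np.array([0,0,h])+(B*Ro.from_euler('y',q[1])).apply([0,0,a])+F.apply([0,0,b])+O.apply([0,0,L])
    return P,O.as_matrix()
def ik(P,R,q0,rep=True):
    f=lambda q:np.r_[(fk(q)[0]-P)/300,(Ro.from_matrix(fk(q)[1].T@R)).as_rotvec()]
    lo=[-2.63,-.92,.06,-1.3,0,-3.02];hi=[2.63,2.1,2.66,4.44,2.69,3.02]
    s=least_squares(f,np.clip(q0,np.array(lo)+1e-3,np.array(hi)-1e-3),bounds=(lo,hi)); return s.x.round(2),round(s.cost,6)
E
python3 - <<'E'
from h import *
s=r.sense();q=s["qpos"];P,R=fk(q);R0=Ro.from_euler('xyz',s["tcp_rot"]).as_matrix()
print("fk",P.round(1),s["eef_pos"].round(1),np.abs(R-R0).max().round(3))
R46=axes(YS,46)
qb=[.5,.2,2.4,3.1,.3,1.6]
for k in(1,0,-1): print(k,ik(bars(k)+R46[:,2]*22,R46,qb),ik(bars(k)+R46[:,2]*22+80*np.r_[-R46[:2,2],.77],R46,qb))
for hd in(0,-.15,-.28):
  for y in(-130,-199):
    A=axes(hd,50);print(hd,y,ik(np.r_[514-48,y,80]+A[:,2]*22,A,[-.3,.2,2.4,3.1,.3,1.6]))
W=[[.45,-.1,2.35,-1.1,.5,-.2]]+[[.45,-.1,2.3,a,.5,b] for a,b in zip(np.linspace(-.5,3.14,7),np.linspace(.05,1.6,7))]
p0,r0=P,R
for w in W:
    p,O=fk(w);print(p.round());plan(p,O,p0,r0);p0,r0=p,O
E
```

```text
fk [439.  253.7 197.4] [439.1 255.3 196.5] 0.0
1 (array([0.53, 0.31, 2.46, 3.17, 0.43, 1.56]), np.float64(0.0)) (array([0.53, 0.11, 2.49, 3.19, 0.26, 1.53]), np.float64(0.0))
0 (array([0.3 , 0.32, 2.44, 2.77, 0.44, 1.76]), np.float64(0.0)) (array([0.26, 0.12, 2.47, 2.47, 0.3 , 2.04]), np.float64(0.0))
-1 (array([0.08, 0.35, 2.39, 2.39, 0.46, 1.96]), np.float64(0.0)) (array([0.01, 0.16, 2.42, 2.01, 0.39, 2.31]), np.float64(0.0))
0 -130 (array([-0.51,  0.39,  2.66,  2.57,  0.77,  1.64]), np.float64(0.000574))
0 -199 (array([-0.7 ,  0.43,  2.61,  2.37,  0.8 ,  1.67]), np.float64(0.0))
-0.15 -130 (array([-0.39,  0.36,  2.66,  2.86,  0.72,  1.62]), np.float64(0.001834))
-0.15 -199 (array([-0.61,  0.42,  2.65,  2.66,  0.81,  1.61]), np.float64(0.0))
-0.28 -130 (array([-0.26,  0.36,  2.66,  3.16,  0.7 ,  1.57]), np.float64(0.002282))
-0.28 -199 (array([-0.51,  0.41,  2.66,  2.9 ,  0.79,  1.6 ]), np.float64(7.9e-05))
[476.  76. 257.]
row [0.008, -0.865, -0.411] [0.157, 0.001, 0.111] need 4.6 4.8
[435. 127. 231.]
row [0.23, 0.257, -0.079] [-0.018, 0.081, 0.252] need 1.7 6.7
[386. 205. 216.]
row [0.45, 0.1, -0.067] [0.017, 0.092, 0.251] need 2.2 6.7
[368. 291. 246.]
row [0.46, -0.019, -0.067] [0.04, 0.085, 0.251] need 2.2 6.7
[389. 356. 310.]
row [0.44, -0.136, -0.067] [0.06, 0.072, 0.251] need 2.2 6.7
[440. 375. 385.]
row [0.391, -0.243, -0.067] [0.077, 0.054, 0.251] need 2.2 6.7
[504. 342. 445.]
row [0.316, -0.335, -0.067] [0.088, 0.033, 0.251] need 2.2 6.7
[558. 270. 467.]
row [0.22, -0.405, -0.067] [0.093, 0.009, 0.251] need 2.2 6.7
```

```bash
python3 -m inch '[[[0.008,-0.865,-0.411,0.157,0.001,0.111],[0.008,-0.865,-0.411,0.157,0.001,0.111],[0.008,-0.865,-0.411,0.157,0.001,0.111],[0.008,-0.865,-0.411,0.157,0.001,0.111],[0.008,-0.865,-0.411,0.157,0.001,0.111],[0.008,-0.865,-0.411,0.157,0.001,0.111],[0.008,-0.865,-0.411,0.157,0.001,0.111]]]'
python3 -m inch '[[[0.23,0.257,-0.079,-0.018,0.081,0.252],[0.23,0.257,-0.079,-0.018,0.081,0.252],[0.23,0.257,-0.079,-0.018,0.081,0.252],[0.23,0.257,-0.079,-0.018,0.081,0.252],[0.23,0.257,-0.079,-0.018,0.081,0.252],[0.23,0.257,-0.079,-0.018,0.081,0.252],[0.23,0.257,-0.079,-0.018,0.081,0.252]]]'
python3 -c "
from h import *
print(r.sense()['qpos'].round(3))
print(r.sense()['eef_pos'])"
```

```text
clock: 1.98
eef_pos: [475.9, 78.4, 256.7]
tcp_rot: [-2.966, 0.751, -3.095]
contact_force: [0.3, 0.3, -0.5]
opening: 0.678
grasp_force: 0.0
clock: 2.57
eef_pos: [435.4, 129.9, 229.6]
tcp_rot: [2.738, 0.376, 2.281]
contact_force: [-0.4, 0.2, -0.9]
opening: 0.677
grasp_force: 0.0
[ 0.461 -0.143  2.33  -0.492  0.509  0.052]
[435.3693877  129.94456603 229.59151664]
```

Tracking is good, so I'll continue along the path.

```bash
python3 -m inch '[[[0.45,0.1,-0.067,0.017,0.092,0.251],[0.45,0.1,-0.067,0.017,0.092,0.251],[0.45,0.1,-0.067,0.017,0.092,0.251],[0.45,0.1,-0.067,0.017,0.092,0.251],[0.45,0.1,-0.067,0.017,0.092,0.251],[0.45,0.1,-0.067,0.017,0.092,0.251],[0.45,0.1,-0.067,0.017,0.092,0.251]]]'
python3 -m inch '[[[0.46,-0.02,-0.067,0.04,0.085,0.251],[0.46,-0.02,-0.067,0.04,0.085,0.251],[0.46,-0.02,-0.067,0.04,0.085,0.251],[0.46,-0.02,-0.067,0.04,0.085,0.251],[0.46,-0.02,-0.067,0.04,0.085,0.251],[0.46,-0.02,-0.067,0.04,0.085,0.251],[0.46,-0.02,-0.067,0.04,0.085,0.251]]]'
python3 -m inch '[[[0.44,-0.136,-0.067,0.06,0.072,0.251],[0.44,-0.136,-0.067,0.06,0.072,0.251],[0.44,-0.136,-0.067,0.06,0.072,0.251],[0.44,-0.136,-0.067,0.06,0.072,0.251],[0.44,-0.136,-0.067,0.06,0.072,0.251],[0.44,-0.136,-0.067,0.06,0.072,0.251],[0.44,-0.136,-0.067,0.06,0.072,0.251]]]'
python3 - <<'E'
from h import *
s=r.sense();print(s['qpos'].round(3))
p0,r0=s["eef_pos"],Ro.from_euler('xyz',s["tcp_rot"]).as_matrix()
R=axes(YS,52); T=bars(1)+axes(YS,46)[:,2]*22+100*np.r_[-R[:2,2],.77]; print(ik(T,R,[.5,.1,2.4,3.1,.3,1.6]),T)
for w in ([.47,-.02,2.36,2.3,.45,1.3],[.5,.06,2.42,3.1,.36,1.6]):
    p,O=fk(w);print(p.round());plan(p,O,p0,r0);p0,r0=p,O
plan(T,R,p0,r0)
E
```

```text
clock: 3.15
eef_pos: [386.0, 206.9, 214.9]
tcp_rot: [2.743, -0.216, 1.673]
contact_force: [-1.2, -0.5, -0.3]
opening: 0.672
grasp_force: 0.0
clock: 3.73
eef_pos: [367.9, 292.3, 244.3]
tcp_rot: [-3.055, -0.625, 0.866]
contact_force: [-0.3, 1.0, -0.8]
opening: 0.68
grasp_force: 0.0
clock: 4.32
eef_pos: [388.1, 356.1, 307.5]
tcp_rot: [-2.329, -0.47, -0.09]
contact_force: [-0.1, 0.8, -0.1]
opening: 0.675
grasp_force: 0.0
[ 0.421 -0.141  2.343  1.316  0.519  0.812]
(array([0.54, 0.07, 2.58, 3.18, 0.42, 1.55]), np.float64(0.0)) [441.03266146 255.49592144 179.71751585]
[472. 358. 328.]
row [0.419, 0.037, 0.1] [0.081, 0.069, 0.444] need 2.1 11.5
[514. 286. 252.]
row [0.559, 0.068, 0.046] [0.067, 0.076, 0.332] need 2.7 8.7
row [0.513, 0.047, -0.146] [0.001, 0.036, 0.001] need 2.6 0.9
```

```bash
python3 - <<'E'
from h import *
s=r.sense()
p0,r0=s["eef_pos"],Ro.from_euler('xyz',s["tcp_rot"]).as_matrix()
R=axes(YS,52); T=bars(1)+axes(YS,46)[:,2]*22+100*np.r_[-R[:2,2],.77]
for w in ([.43,-.14,2.36,1.9,.5,1.05],[.45,-.15,2.4,2.5,.48,1.3],[.48,-.12,2.45,3.1,.45,1.58]):
    p,O=fk(w);print(p.round());plan(p,O,p0,r0);p0,r0=p,O
plan(T,R,p0,r0)
E
```

```text
[415. 353. 367.]
row [0.256, -0.143, -0.142] [0.066, 0.054, 0.239] need 1.6 6.4
[458. 321. 400.]
row [0.254, -0.171, -0.071] [0.07, 0.038, 0.249] need 1.5 6.6
[491. 262. 364.]
row [0.367, -0.1, -0.024] [0.065, 0.041, 0.261] need 1.8 6.8
row [0.949, 0.111, 0.054] [-0.006, 0.113, 0.005] need 4.6 2.8
```

```bash
python3 -m inch '[[[0.256,-0.143,-0.142,0.066,0.054,0.239],[0.256,-0.143,-0.142,0.066,0.054,0.239],[0.256,-0.143,-0.142,0.066,0.054,0.239],[0.256,-0.143,-0.142,0.066,0.054,0.239],[0.256,-0.143,-0.142,0.066,0.054,0.239],[0.256,-0.143,-0.142,0.066,0.054,0.239],[0.256,-0.143,-0.142,0.066,0.054,0.239]]]'
python3 -m inch '[[[0.254,-0.171,-0.071,0.07,0.038,0.249],[0.254,-0.171,-0.071,0.07,0.038,0.249],[0.254,-0.171,-0.071,0.07,0.038,0.249],[0.254,-0.171,-0.071,0.07,0.038,0.249],[0.254,-0.171,-0.071,0.07,0.038,0.249],[0.254,-0.171,-0.071,0.07,0.038,0.249],[0.254,-0.171,-0.071,0.07,0.038,0.249]]]'
python3 -m inch '[[[0.367,-0.1,-0.024,0.065,0.041,0.261],[0.367,-0.1,-0.024,0.065,0.041,0.261],[0.367,-0.1,-0.024,0.065,0.041,0.261],[0.367,-0.1,-0.024,0.065,0.041,0.261],[0.367,-0.1,-0.024,0.065,0.041,0.261],[0.367,-0.1,-0.024,0.065,0.041,0.261],[0.367,-0.1,-0.024,0.065,0.041,0.261]]]'
python3 - <<'E'
from h import *
s=r.sense();print(s['qpos'].round(3))
R=axes(YS,52); T=bars(1)+axes(YS,46)[:,2]*22+100*np.r_[-R[:2,2],.77]
plan(T,R)
E
```

```text
clock: 4.9
eef_pos: [414.5, 352.5, 365.4]
tcp_rot: [-1.996, 0.075, -0.653]
contact_force: [-0.7, 0.5, -0.4]
opening: 0.677
grasp_force: 0.0
clock: 5.48
eef_pos: [457.5, 321.5, 398.5]
tcp_rot: [-1.961, 0.758, -1.103]
contact_force: [0.4, -1.4, 0.2]
opening: 0.679
grasp_force: 0.0
clock: 6.07
eef_pos: [490.7, 263.7, 363.1]
tcp_rot: [-3.08, 1.251, -2.573]
contact_force: [-0.3, -1.0, 0.7]
opening: 0.676
grasp_force: 0.0
[ 0.471 -0.147  2.485  3.07   0.448  1.605]
row [0.943, 0.103, 0.063] [-0.004, 0.109, 0.005] need 4.6 2.8
```

```bash
python3 -m inch '[[[0.943,0.103,0.063,-0.004,0.109,0.005],[0.943,0.103,0.063,-0.004,0.109,0.005],[0.943,0.103,0.063,-0.004,0.109,0.005],[0.943,0.103,0.063,-0.004,0.109,0.005],[0.943,0.103,0.063,-0.004,0.109,0.005],[0.943,0.103,0.063,-0.004,0.109,0.005],[0.943,0.103,0.063,-0.004,0.109,0.005]]]'
python3 - <<'E'
from h import *
s=r.sense();print(s['qpos'].round(3))
R=axes(YS,46); c=axes(YS,40)[:,2]; G=bars(1)+R[:,2]*22
plan(G-40*c,R); plan(G,R)
E
```

```text
clock: 6.65
eef_pos: [442.3, 255.0, 179.3]
tcp_rot: [-3.134, 0.908, -2.618]
contact_force: [0.4, 0.5, 0.4]
opening: 0.673
grasp_force: 0.0
[0.527 0.123 2.551 3.165 0.441 1.551]
row [0.021, 0.005, 0.347] [-0.0, 0.034, 0.002] need 1.7 0.8
row [0.062, 0.006, 0.543] [-0.0, 0.034, 0.002] need 2.6 0.8
```

```bash
python3 -m inch '[[[0.01,0.005,0.17,0,0.017,0.001],[0.021,0.005,0.347,0,0.034,0.002],[0.021,0.005,0.347,0,0.034,0.002],[0.035,0.005,0.41,0,0.034,0.002],[0.05,0.006,0.48,0,0.034,0.002],[0.062,0.006,0.543,0,0.034,0.002],[0.062,0.006,0.543,0,0.034,0.002],[0.062,0.006,0.543,0,0.034,0.002]]]' 0.35 20
python3 -m inch '[[[0,0,0,0,0,0],[0,0,0,0,0,0],[0,0,0,0,0,0],[0,0,0,0,0,0],[0,0,0,0,0,0],[0,0,0,0,0,0],[0,0,0,0,0,0],[0,0,0,0,0,0]]]' -1 20
python3 - <<'E'
from h import *
s=r.sense();print(s['qpos'].round(3),s["wrist_torque"])
R=axes(YS,46); c=axes(YS,40)[:,2]; G=bars(1)+R[:,2]*22
plan(G,R)
E
```

```text
clock: 7.32
eef_pos: [512.6, 294.9, 107.2]
tcp_rot: [3.141, 0.81, -2.63]
contact_force: [-0.0, -0.2, 0.1]
opening: 0.678
grasp_force: 0.0
clock: 7.98
eef_pos: [511.8, 294.2, 106.9]
tcp_rot: [3.14, 0.81, -2.631]
contact_force: [-6.6, -4.3, 10.3]
opening: 0.251
grasp_force: 20.3
[0.525 0.375 2.376 3.164 0.42  1.56 ] [-0.0151219  -0.05073577 -0.01349096]
row [0.021, 0.005, 0.008] [-0.001, 0.002, -0.001] need 0.1 0.1
```

```bash
python3 -m inch '[[[-0.005,0,-0.025,0,0,0],[-0.005,0,-0.025,0,0,0],[-0.005,0,-0.025,0,0,0]]]'
python3 -m inch '[[[0,0,0,0,0,0],[0,0,0,0,0,0],[0,0,0,0,0,0]]]' -0.48 20
python3 -m inch '[[[0,0,0,0,0,0],[0,0,0,0,0,0],[0,0,0,0,0,0]]]' -0.46 20
```

```text
clock: 8.23
eef_pos: [509.3, 292.8, 110.4]
tcp_rot: [3.14, 0.809, -2.631]
contact_force: [0.8, 0.2, -0.6]
opening: 0.253
grasp_force: 19.7
clock: 8.48
eef_pos: [509.4, 292.9, 109.8]
tcp_rot: [3.141, 0.808, -2.631]
contact_force: [-0.2, 1.0, 0.2]
opening: 0.261
grasp_force: 11.9
clock: 8.73
eef_pos: [509.3, 292.9, 109.7]
tcp_rot: [3.14, 0.808, -2.631]
contact_force: [0.0, 1.2, -0.2]
opening: 0.27
grasp_force: 5.2
```

```bash
python3 -m inch '[[[-0.013,0,-0.065,0,0,0],[-0.027,0,-0.13,0,0,0],[-0.04,0,-0.195,0,0,0],[-0.054,0,-0.26,0,0,0],[-0.068,0,-0.325,0,0,0],[-0.082,0,-0.392,0,0,0],[-0.082,0,-0.392,0,0,0],[-0.082,0,-0.392,0,0,0]]]' -0.475 20
python3 - <<'E'
from h import *
s=r.sense();print(s['qpos'].round(3))
cv2.imwrite("pics/w2.png",r.grab_frame("wrist")[:,:,::-1])
c=np.array([514,-165])
for hd in np.radians([0,-15,-30,-45,-60,-75,-90]):
  d=np.array([np.cos(hd),np.sin(hd)]);n=np.array([-d[1],d[0]])
  for ln in(50,58):
    A=axes(hd,ln);o=[]
    for off in(34,-34):
      for z in(75,100):
        g=np.r_[c+off*n-50*d,z]; q,e=ik(g+A[:,2]*20,A,[-.3,.2,2.5,2.7,.5,1.6]); o.append((e,q.tolist()))
    print(round(np.degrees(hd)),ln,[x[0] for x in o],o[0][1],o[2][1])
E
```

```text
clock: 9.4
eef_pos: [469.9, 270.7, 176.4]
tcp_rot: [3.14, 0.81, -2.632]
contact_force: [0.4, 0.2, -0.4]
opening: 0.262
grasp_force: 9.0
[0.527 0.125 2.434 3.19  0.227 1.535]
0 50 [np.float64(0.000924), np.float64(0.00013), np.float64(0.0), np.float64(0.0)] [-0.52, 0.4, 2.66, 2.56, 0.77, 1.65] [-0.71, 0.44, 2.62, 2.38, 0.81, 1.65]
0 58 [np.float64(0.007567), np.float64(0.004856), np.float64(0.000376), np.float64(2.7e-05)] [-0.59, 0.45, 2.66, 2.47, 0.92, 1.63] [-0.78, 0.53, 2.66, 2.37, 1.04, 1.54]
-15 50 [np.float64(0.002008), np.float64(0.000617), np.float64(0.001186), np.float64(0.000225)] [-0.23, 0.37, 2.66, 3.18, 0.72, 1.56] [-0.5, 0.39, 2.66, 2.87, 0.75, 1.61]
-15 58 [np.float64(0.012166), np.float64(0.008265), np.float64(0.009547), np.float64(0.006266)] [-0.23, 0.4, 2.66, 3.19, 0.83, 1.56] [-0.54, 0.43, 2.66, 2.82, 0.87, 1.61]
-30 50 [np.float64(0.0), np.float64(0.0), np.float64(0.001834), np.float64(0.000533)] [0.02, 0.43, 2.66, 3.71, 0.83, 1.54] [-0.2, 0.38, 2.66, 3.52, 0.73, 1.51]
-30 58 [np.float64(0.002964), np.float64(0.001485), np.float64(0.010998), np.float64(0.007431)] [
[... 698 characters left out ...]
2.57, 4.44, 1.01, 1.55]
-75 50 [np.float64(0.034719), np.float64(0.041796), np.float64(0.022748), np.float64(0.02921)] [0.17, 0.56, 2.44, 4.44, 0.86, 1.58] [0.17, 0.53, 2.54, 4.44, 0.87, 1.63]
-75 58 [np.float64(0.034097), np.float64(0.039872), np.float64(0.023217), np.float64(0.028573)] [0.21, 0.62, 2.45, 4.44, 1.01, 1.63] [0.22, 0.6, 2.56, 4.44, 1.02, 1.71]
-90 50 [np.float64(0.09516), np.float64(0.106285), np.float64(0.080197), np.float64(0.091698)] [0.12, 0.59, 2.42, 4.44, 0.85, 1.73] [0.14, 0.56, 2.53, 4.44, 0.86, 1.81]
-90 58 [np.float64(0.101342), np.float64(0.110894), np.float64(0.088558), np.float64(0.098675)] [0.15, 0.65, 2.42, 4.44, 0.99, 1.74] [0.18, 0.63, 2.54, 4.44, 0.99, 1.84]
```

View pics/w2.png

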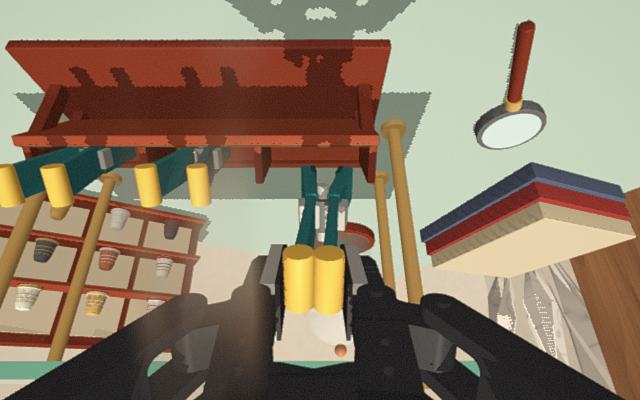

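The view shows the folded clip held in line, its two grips side by side at (300,278) and (328,278) between the pads. Next I'll check whether positive headings reach the tray.

```bash
python3 - <<'E'
from h import *
c=np.array([514,-165])
for hd in np.radians([15,30,45,60,75,90]):
  d=np.array([np.cos(hd),np.sin(hd)]);n=np.array([-d[1],d[0]])
  for ln in(50,60):
    A=axes(hd,ln);o=[]
    for off in(34,-34):
      for z in(75,180):
        g=np.r_[c+off*n-50*d,z]; q,e=ik(g+A[:,2]*20,A,[-.7,.3,2.4,2.,.8,1.6]); o.append((e,q.tolist()))
    print(round(np.degrees(hd)),ln,[float(x[0]) for x in o],o[0][1],o[2][1])
E
```

```text
15 50 [0.0, 0.0, 0.0, 0.0] [-0.73, 0.44, 2.61, 2.08, 0.82, 1.68] [-0.83, 0.46, 2.48, 1.89, 0.8, 1.82]
15 60 [0.00012, 0.0, 0.0, 0.0] [-0.82, 0.58, 2.66, 2.1, 1.09, 1.48] [-0.9, 0.58, 2.54, 1.96, 1.04, 1.6]
30 50 [0.0, 0.0, 0.0, 0.0] [-0.83, 0.47, 2.47, 1.61, 0.85, 1.84] [-0.87, 0.51, 2.32, 1.48, 0.86, 1.98]
30 60 [0.0, 0.0, 0.0, 0.0] [-0.92, 0.58, 2.51, 1.67, 1.04, 1.64] [-0.94, 0.6, 2.36, 1.57, 1.04, 1.79]
45 50 [0.0, 0.0, 0.0, 0.0] [-0.87, 0.51, 2.31, 1.24, 0.94, 1.97] [-0.86, 0.56, 2.16, 1.18, 0.97, 2.08]
45 60 [0.0, 0.0, 0.0, 0.0] [-0.94, 0.61, 2.32, 1.31, 1.09, 1.81] [-0.92, 0.64, 2.17, 1.27, 1.12, 1.93]
60 50 [0.0, 0.0, 0.0, 0.0] [-0.85, 0.57, 2.15, 0.97, 1.07, 2.04] [-0.82, 0.62, 2.0, 0.96, 1.11, 2.13]
60 60 [0.0, 0.0, 0.0, 0.0] [-0.91, 0.65, 2.14, 1.03, 1.2, 1.92] [-0.87, 0.7, 2.0, 1.04, 1.24, 2.02]
75 50 [0.0, 0.0, 0.0, 0.0] [-0.81, 0.63, 1.99, 0.77, 1.21, 2.05] [-0.76, 0.68, 1.85, 0.79, 1.25, 2.14]
75 60 [0.0, 0.0, 0.0, 0.0] [-0.85, 0.71, 1.96, 0.83, 1.34, 1.97] [-0.8, 0.75, 1.83, 0.86, 1.38, 2.06]
90 50 [0.0, 0.0, 0.0, 0.0] [-0.75, 0.68, 1.83, 0.61, 1.35, 2.02] [-0.69, 0.74, 1.71, 0.65, 1.39, 2.1]
90 60 [0.0, 0.0, 0.0, 0.0] [-0.78, 0.76, 1.8, 0.66, 1.49, 1.97] [-0.72, 0.81, 1.67, 0.71, 1.53, 2.05]
```

```bash
cat >> h.py <<'E'
TC=np.array([514,-165.])
def place(off,back,z,hd=17,ln=54,fwd=20):
    h=np.radians(hd);d=np.array([np.cos(h),np.sin(h)]);n=np.array([-d[1],d[0]]);A=axes(h,ln)
    return np.r_[TC+off*n-back*d,z]+A[:,2]*fwd,A
E
python3 - <<'E'
from h import *
s=r.sense();p0,r0=s["eef_pos"],Ro.from_euler('xyz',s["tcp_rot"]).as_matrix()
d=np.r_[np.cos(YS),np.sin(YS),0]
Wp=[(p0-90*d+[0,0,90],axes(YS,54)),place(34,30,200),place(34,30,125),place(34,52,78)]
q=s["qpos"]
for p,O in Wp:
    q,e=ik(p,O,q);print(p.round(),q,e);plan(p,O,p0,r0);p0,r0=p,O
E
```

```text
[392. 226. 266.] [ 0.54 -0.22  2.54  3.3   0.12  1.43] 0.0
row [-0.015, -0.001, -0.636] [-0.001, -0.043, -0.001] need 3.1 1.1
[ 491. -137.  188.] [-0.73  0.16  2.46  1.68  0.77  2.22] 0.0
row [0.585, -1.824, -0.145] [0.056, 0.0, 0.041] need 9.2 1.7
[ 491. -137.  113.] [-0.73  0.35  2.55  1.94  0.83  1.85] 0.0
row [0.303, -0.0, 0.22] [0.0, 0.0, 0.0] need 1.8 0.0
[ 470. -143.   66.] [-0.79  0.48  2.62  2.03  0.92  1.61] 0.0
row [0.255, 0.0, 0.049] [0.0, 0.0, 0.0] need 1.2 0.0
```

```bash
python3 - <<'E'
from h import *
s=r.sense();p0,r0=s["eef_pos"],Ro.from_euler('xyz',s["tcp_rot"]).as_matrix()
d=np.r_[np.cos(YS),np.sin(YS),0]
Wp=[(p0-70*d+[0,0,60],axes(YS,62)),(np.array([440,60,235]),axes(.4,60)),place(34,30,200)]
q=s["qpos"]
for p,O in Wp:
    q,e=ik(p,O,q);print(p.round(),q,e);plan(p,O,p0,r0);p0,r0=p,O
E
```

```text
[409. 236. 236.] [ 0.54 -0.07  2.66  3.18  0.52  1.55] 0.000105
row [0.025, -0.001, -0.46] [-0.001, -0.087, -0.001] need 2.2 2.2
[440  60 235] [-0.27 -0.09  2.65  2.08  0.66  2.15] 0.0
row [0.144, -0.844, -0.262] [0.032, 0.011, 0.018] need 4.3 1.0
[ 491. -137.  188.] [-0.73  0.16  2.46  1.68  0.77  2.22] 0.0
row [0.277, -1.004, -0.012] [0.028, 0.033, 0.018] need 5.0 1.2
```

```bash
python3 -m inch '[[[0.008,0,-0.15,0,-0.02,0],[0.016,0,-0.3,0,-0.045,0],[0.025,0,-0.46,0,-0.07,0],[0.025,0,-0.46,0,-0.07,0],[0.025,0,-0.46,0,-0.07,0]]]'
python3 - <<'E'
from h import *
s=r.sense();p0,r0=s["eef_pos"],Ro.from_euler('xyz',s["tcp_rot"]).as_matrix();print(s["qpos"].round(2))
for p,O in [(np.array([440,60,235]),axes(.4,59)),place(34,30,200),place(34,30,125)]:
    plan(p,O,p0,r0);p0,r0=p,O
E
```

```text
clock: 9.87
eef_pos: [407.4, 235.7, 234.8]
tcp_rot: [3.14, 1.027, -2.632]
contact_force: [-0.8, -0.2, -0.4]
opening: 0.264
grasp_force: 9.1
[ 0.54 -0.07  2.64  3.19  0.46  1.54]
row [0.148, -0.846, -0.247] [0.03, -0.001, 0.018] need 4.3 0.9
row [0.277, -1.004, -0.007] [0.027, 0.028, 0.018] need 5.0 1.1
row [0.303, -0.0, 0.22] [0.0, 0.0, 0.0] need 1.8 0.0
```

```bash
python3 -m inch '[[[0.03,-0.14,-0.05,0.005,0,0.003],[0.06,-0.3,-0.1,0.01,0,0.006],[0.09,-0.46,-0.15,0.015,0,0.01],[0.12,-0.62,-0.2,0.02,0,0.014],[0.148,-0.78,-0.247,0.03,0,0.018],[0.148,-0.846,-0.247,0.03,0,0.018],[0.148,-0.846,-0.247,0.03,0,0.018]]]'
python3 -m inch '[[[0.04,-0.15,0,0.004,0.004,0.003],[0.08,-0.32,0,0.009,0.009,0.006],[0.13,-0.48,0,0.014,0.014,0.009],[0.18,-0.66,0,0.019,0.019,0.012],[0.23,-0.84,-0.005,0.024,0.024,0.015],[0.27,-0.95,-0.007,0.027,0.028,0.018],[0.27,-0.995,-0.007,0.027,0.028,0.018],[0.27,-0.995,-0.007,0.027,0.028,0.018]]]'
python3 - <<'E'
from h import *
s=r.sense();p0,r0=s["eef_pos"],Ro.from_euler('xyz',s["tcp_rot"]).as_matrix();print(s["qpos"].round(2))
cv2.imwrite("pics/s3.png",cv2.resize(r.grab_frame("scene")[190:330,230:430,::-1],None,fx=4,fy=4,interpolation=cv2.INTER_CUBIC))
plan(*place(34,30,125))
E
```

```text
clock: 10.45
eef_pos: [442.7, 61.6, 236.4]
tcp_rot: [-3.141, 1.029, -2.74]
contact_force: [0.5, 0.4, -1.5]
opening: 0.266
grasp_force: 9.1
clock: 11.12
eef_pos: [493.9, -134.1, 190.2]
tcp_rot: [3.141, 0.941, -2.844]
contact_force: [-0.3, -0.4, 0.2]
opening: 0.269
grasp_force: 9.1
[-0.76  0.21  2.41  1.64  0.78  2.24]
row [0.321, -0.018, 0.213] [0.001, -0.001, 0.0] need 1.8 0.0
```

View pics/s3.png

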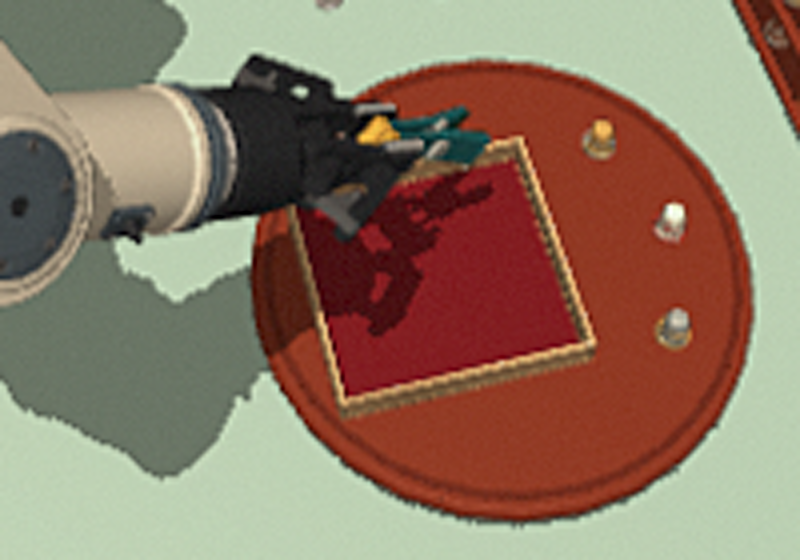

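The picture shows the clip held in line over the tray's left half, with its jaw end near (470,145) and the grips at (380,130). I'll lower it now.

```bash
python3 -m inch '[[[0.1,-0.006,0.07,0,0,0],[0.2,-0.012,0.14,0,0,0],[0.28,-0.018,0.19,0,0,0],[0.321,-0.018,0.213,0,0,0],[0.321,-0.018,0.213,0,0,0],[0.321,-0.018,0.213,0,0,0]]]'
python3 - <<'E'
from h import *
s=r.sense();p0,r0=s["eef_pos"],Ro.from_euler('xyz',s["tcp_rot"]).as_matrix();print(s["wrist_torque"])
for a in((34,34,112),(34,40,102),(34,46,92),(34,52,80)): plan(*place(*a),p0,r0)
E
```

```text
clock: 11.67
eef_pos: [489.8, -134.4, 113.5]
tcp_rot: [3.138, 0.94, -2.843]
contact_force: [-0.0, -0.0, 0.1]
opening: 0.267
grasp_force: 9.1
[-0.09556036  0.52248586  0.00564072]
row [0.064, -0.012, 0.024] [0.001, -0.001, 0.0] need 0.3 0.0
row [0.123, -0.011, 0.03] [0.001, -0.001, 0.0] need 0.6 0.0
row [0.181, -0.011, 0.035] [0.001, -0.001, 0.0] need 0.9 0.0
row [0.247, -0.011, 0.046] [0.001, -0.001, 0.0] need 1.2 0.0
```

```bash
python3 -m inch '[[[0.03,-0.01,0.012,0,0,0],[0.064,-0.011,0.024,0,0,0],[0.095,-0.011,0.027,0,0,0],[0.123,-0.011,0.03,0,0,0],[0.123,-0.011,0.03,0,0,0]]]'
python3 -m inch '[[[0.03,0,0.002,0,0,0],[0.058,0,0.005,0,0,0],[0.09,0,0.01,0,0,0],[0.124,0,0.016,0,0,0],[0.124,0,0.016,0,0,0],[0.124,0,0.016,0,0,0]]]'
python3 - <<'E'
from h import *
print(r.sense()["wrist_torque"])
cv2.imwrite("pics/w4.png",r.grab_frame("wrist")[:,:,::-1])
cv2.imwrite("pics/s4.png",cv2.resize(r.grab_frame("scene")[190:330,230:430,::-1],None,fx=4,fy=4,interpolation=cv2.INTER_CUBIC))
E
```

```text
clock: 12.08
eef_pos: [481.2, -141.0, 89.9]
tcp_rot: [3.141, 0.94, -2.843]
contact_force: [0.5, -0.3, 0.4]
opening: 0.263
grasp_force: 9.1
clock: 12.58
eef_pos: [469.7, -144.5, 67.9]
tcp_rot: [3.139, 0.94, -2.845]
contact_force: [-0.3, -0.1, 0.1]
opening: 0.263
grasp_force: 9.2
[-0.15520896  0.30259755 -0.00683746]
```

View pics/w4.png

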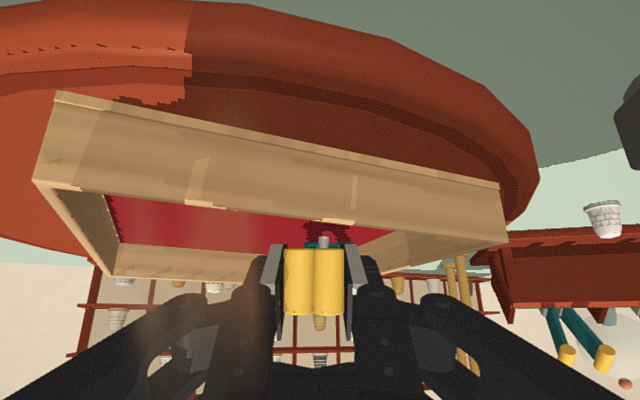

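The wrist view shows the clip lying low in the tray, with the grips at (300,282) and (328,282) still between the pads. The tray has hardly turned. I'll release and back off.

```bash
python3 -m inch '[[[0,0,0,0,0,0],[0,0,0,0,0,0],[0,0,0,0,0,0],[0,0,0,0,0,0],[0,0,0,0,0,0],[0,0,0,0,0,0]]]' 0.25 20
python3 -m inch '[[[0,0,-0.05,0,0,0],[0,0,-0.15,0,0,0],[0,0,-0.3,0,0,0],[-0.1,0,-0.5,0,0,0],[-0.2,0,-0.6,0,0,0],[-0.2,0,-0.6,0,0,0],[-0.2,0,-0.6,0,0,0]]]'
python3 - <<'E'
from h import *
s=r.sense();p0,r0=s["eef_pos"],Ro.from_euler('xyz',s["tcp_rot"]).as_matrix();print(s["qpos"].round(2))
a=r.grab_frame("top")[140:240,315:430,::-1];b=r.grab_frame("scene")[200:325,285:425,::-1]
a=cv2.resize(a,(400,348),interpolation=cv2.INTER_CUBIC); b=cv2.resize(b,(390,348),interpolation=cv2.INTER_CUBIC)
cv2.imwrite("pics/t5.png",np.hstack([a,b]))
R=axes(YS,52);T=bars(0)+axes(YS,46)[:,2]*22+100*np.r_[-R[:2,2],.77]
q=s["qpos"]
for p,O in[(np.array([440,40,230]),axes(.4,58)),(T,R)]:
    q,e=ik(p,O,q);print(p.round(),q,e);plan(p,O,p0,r0);p0,r0=p,O
E
```

```text
clock: 13.18
eef_pos: [470.1, -144.4, 68.5]
tcp_rot: [-3.141, 0.941, -2.842]
contact_force: [-0.0, 0.2, 0.7]
opening: 0.622
grasp_force: 0.0
clock: 13.77
eef_pos: [400.3, -167.5, 173.3]
tcp_rot: [-3.131, 0.942, -2.835]
contact_force: [0.3, 1.0, -1.5]
opening: 0.627
grasp_force: 0.0
[-1.08  0.23  2.48  1.44  0.93  2.11]
[440  40 230] [-0.35 -0.08  2.63  1.94  0.67  2.23] 0.0
row [-0.525, 0.931, 0.23] [-0.028, -0.022, -0.016] need 5.2 1.0
[482. 182. 180.] [0.21 0.09 2.56 2.58 0.45 1.9 ] 0.0
row [-0.037, 0.573, 0.534] [-0.03, 0.033, -0.021] need 3.8 1.2
```

View pics/t5.png

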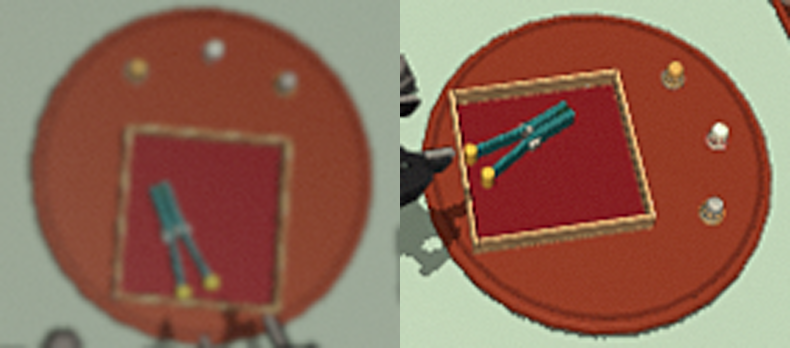

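The top half shows the first clip lying flat in the tray, jaws at (160,190) and grips at (184,292) and (211,282). The tray corners are now at (130,125), (290,141), (277,305) and (115,293), so the Susan turned only slightly. The middle clip is next.

```bash
python3 -m inch '[[[-0.525,0.931,0.23,-0.028,-0.022,-0.016],[-0.525,0.931,0.23,-0.028,-0.022,-0.016],[-0.525,0.931,0.23,-0.028,-0.022,-0.016],[-0.525,0.931,0.23,-0.028,-0.022,-0.016],[-0.525,0.931,0.23,-0.028,-0.022,-0.016],[-0.525,0.931,0.23,-0.028,-0.022,-0.016],[-0.525,0.931,0.23,-0.028,-0.022,-0.016]]]' 0.35 20
python3 -m inch '[[[-0.037,0.573,0.534,-0.03,0.033,-0.021],[-0.037,0.573,0.534,-0.03,0.033,-0.021],[-0.037,0.573,0.534,-0.03,0.033,-0.021],[-0.037,0.573,0.534,-0.03,0.033,-0.021],[-0.037,0.573,0.534,-0.03,0.033,-0.021],[-0.037,0.573,0.534,-0.03,0.033,-0.021],[-0.037,0.573,0.534,-0.03,0.033,-0.021]]]'
python3 - <<'E'
from h import *
s=r.sense();print(s['qpos'].round(3))
R=axes(YS,46); c=axes(YS,40)[:,2]; G=bars(0)+R[:,2]*20
plan(G-40*c,R); plan(G,R)
a=(np.array([(130,125),(290,141),(277,305),(115,293)])+.5)/(400/115)-.5+[315,140]
b=(np.array([(217,72),(254,215),(75,246),(52,92)])+.5)/(390/140)-.5+[285,200]
tray(a,b)
E
```

```text
clock: 14.45
eef_pos: [438.4, 46.7, 228.2]
tcp_rot: [3.122, 1.009, -2.749]
contact_force: [0.1, -0.3, -0.6]
opening: 0.675
grasp_force: 0.0
clock: 15.03
eef_pos: [480.9, 185.5, 176.2]
tcp_rot: [3.127, 0.901, -2.634]
contact_force: [-0.2, -0.1, 0.1]
opening: 0.674
grasp_force: 0.0
[0.195 0.145 2.527 2.552 0.476 1.909]
row [0.003, -0.02, 0.33] [0.003, 0.031, -0.001] need 1.6 0.8
row [0.043, -0.022, 0.526] [0.003, 0.031, -0.001] need 2.5 0.8
tray [ 5.14634e+02 -1.60844e+02 -1.06000e-01] [-0.6, -1.0, 0.5, -1.5, 1.0, 1.3, -0.2, 0.6, 0.4, -1.0, 0.7, 1.0, -0.6, -0.7, -1.0, -0.3]
```

```bash
python3 -m inch '[[[0.002,-0.02,0.17,0.003,0.017,0],[0.004,-0.02,0.33,0.003,0.031,-0.001],[0.004,-0.02,0.33,0.003,0.031,-0.001],[0.018,-0.02,0.4,0.003,0.031,-0.001],[0.03,-0.021,0.465,0.003,0.031,-0.001],[0.043,-0.022,0.526,0.003,0.031,-0.001],[0.043,-0.022,0.526,0.003,0.031,-0.001],[0.043,-0.022,0.526,0.003,0.031,-0.001]]]' 0.35 20
python3 -m inch '[[[0,0,0,0,0,0],[0,0,0,0,0,0],[0,0,0,0,0,0],[0,0,0,0,0,0],[0,0,0,0,0,0],[0,0,0,0,0,0],[0,0,0,0,0,0],[0,0,0,0,0,0]]]' -0.475 20
python3 - <<'E'
from h import *
R=axes(YS,46); plan(bars(0)+R[:,2]*20,R)
E
```

```text
clock: 15.7
eef_pos: [550.5, 217.4, 106.3]
tcp_rot: [-3.141, 0.807, -2.632]
contact_force: [0.4, -0.3, -0.0]
opening: 0.67
grasp_force: 0.0
clock: 16.37
eef_pos: [550.9, 218.5, 108.5]
tcp_rot: [-3.14, 0.811, -2.63]
contact_force: [-5.5, -3.4, 6.6]
opening: 0.262
grasp_force: 8.1
row [0.016, 0.011, 0.015] [-0.001, 0.002, -0.001] need 0.1 0.1
```

Opening 0.262 at a light force means the middle clip is weak too, so the right one is the firm one. I'll pull the middle clip out and work out where to put it next to the first.

```bash
python3 -m inch '[[[-0.013,0,-0.065,0,0,0],[-0.027,0,-0.13,0,0,0],[-0.04,0,-0.195,0,0,0],[-0.054,0,-0.26,0,0,0],[-0.07,0,-0.34,0,0,0],[-0.088,0,-0.42,0,0,0],[-0.088,0,-0.42,0,0,0],[-0.088,0,-0.42,0,0,0]]]' -0.475 20
python3 - <<'E'
from h import *
c=np.r_[514.6,-161];y=-.106
Rt=np.array([[np.cos(y),-np.sin(y)],[np.sin(y),np.cos(y)]])
for n,u in(("jaw",(160,188)),("gL",(184,292)),("gR",(211,282))):
    w=onz("top",(np.array(u)+.5)/(400/115)-.5+[315,140],52)[:2];print(n,w.round(),(Rt.T@(w-c)).round())
s=r.sense();p0,r0=s["eef_pos"],Ro.from_euler('xyz',s["tcp_rot"]).as_matrix();print(s['qpos'].round(3))
d=np.r_[np.cos(YS),np.sin(YS),0]
q=s["qpos"]
for p,O in [(p0-70*d+[0,0,55],axes(YS,58)),(np.array([440,60,235]),axes(.4,58)),(np.array([480,-150,190]),axes(.15,54))]:
    q,e=ik(p,O,q);print(p.round(),q,e);plan(p,O,p0,r0);p0,r0=p,O
E
```

```text
clock: 17.03
eef_pos: [509.0, 194.9, 179.7]
tcp_rot: [-3.139, 0.812, -2.629]
contact_force: [0.4, -0.2, -1.6]
opening: 0.262
grasp_force: 7.7
jaw [ 544. -119.] [25. 45.]
gL [ 438. -140.] [-78.  13.]
gR [ 448. -167.] [-66. -13.]
[0.242 0.127 2.419 2.364 0.276 2.141]
[448. 160. 235.] [ 0.12 -0.07  2.61  2.38  0.49  2.06] 0.0
row [0.041, -0.002, -0.443] [-0.001, -0.064, -0.0] need 2.1 1.6
[440  60 235] [-0.25 -0.1   2.63  2.02  0.6   2.23] 0.0
row [0.148, -0.417, -0.24] [0.031, 0.0, 0.019] need 2.4 0.9
[ 480 -150  190] [-0.71  0.12  2.52  1.85  0.69  2.19] 0.0
row [0.31, -1.045, -0.071] [0.066, 0.022, 0.045] need 5.2 2.1
```

```bash
cat >> h.py <<'E'
def place2(tx,ty,z,hd=8,ln=54,fwd=20):
    c=np.r_[514.6,-161];y=-.106;A=axes(np.radians(hd),ln)
    return np.r_[c+np.array([[np.cos(y),-np.sin(y)],[np.sin(y),np.cos(y)]])@[tx,ty],z]+A[:,2]*fwd,A
E
python3 -m inch '[[[0.012,0,-0.14,0,-0.02,0],[0.025,0,-0.29,0,-0.042,0],[0.041,0,-0.443,0,-0.064,0],[0.041,0,-0.443,0,-0.064,0],[0.041,0,-0.443,0,-0.064,0]]]'
python3 -m inch '[[[0.04,-0.11,-0.06,0.008,0,0.005],[0.08,-0.22,-0.12,0.016,0,0.01],[0.12,-0.33,-0.18,0.024,0,0.015],[0.148,-0.417,-0.24,0.031,0,0.019],[0.148,-0.417,-0.24,0.031,0,0.019]]]'
python3 - <<'E'
from h import *
s=r.sense();p0,r0=s["eef_pos"],Ro.from_euler('xyz',s["tcp_rot"]).as_matrix();print(s['qpos'].round(3))
q=s["qpos"]
for a in[(-6,-38,195),(-6,-38,125),(-28,-44,86)]:
    p,O=place2(*a);q,e=ik(p,O,q);print(p.round(),q,e);plan(p,O,p0,r0);p0,r0=p,O
E
```

```text
clock: 17.45
eef_pos: [447.1, 159.8, 233.2]
tcp_rot: [-3.14, 1.011, -2.632]
contact_force: [1.1, -0.2, 0.4]
opening: 0.262
grasp_force: 7.7
clock: 17.87
eef_pos: [440.7, 57.2, 234.3]
tcp_rot: [-3.137, 1.011, -2.747]
contact_force: [-0.1, -0.3, -0.8]
opening: 0.265
grasp_force: 7.8
[-0.307 -0.079  2.634  1.998  0.639  2.205]
[ 521. -196.  183.] [-0.73  0.21  2.42  1.83  0.69  2.21] 0.0
row [0.279, -1.322, 0.042] [0.066, 0.022, 0.045] need 6.5 2.1
[ 521. -196.  113.] [-0.73  0.37  2.49  2.07  0.78  1.87] 0.0
row [0.283, 0.0, 0.206] [0.0, 0.0, 0.0] need 1.7 0.0
[ 498. -200.   74.] [-0.78  0.47  2.56  2.14  0.87  1.69] 0.0
row [0.225, -0.002, 0.022] [0.0, 0.0, 0.0] need 1.1 0.0
```

```bash
python3 -m inch '[[[0.03,-0.14,0,0.008,0.003,0.005],[0.06,-0.3,0.01,0.016,0.006,0.011],[0.1,-0.48,0.01,0.025,0.008,0.017],[0.14,-0.66,0.02,0.034,0.011,0.023],[0.18,-0.84,0.03,0.043,0.015,0.03],[0.21,-0.98,0.03,0.052,0.018,0.037],[0.21,-1,0.03,0.066,0.022,0.045],[0.21,-1,0.03,0.066,0.022,0.045]]]'
python3 - <<'E'
from h import *
plan(*place2(-6,-38,195)); plan(*place2(-6,-38,125))
E
```

```text
clock: 18.53
eef_pos: [502.3, -132.3, 195.2]
tcp_rot: [-3.14, 0.941, -2.998]
contact_force: [-0.1, 0.8, -0.5]
opening: 0.267
grasp_force: 7.7
row [0.022, -0.328, 0.072] [0.0, -0.0, 0.001] need 1.6 0.0
row [0.305, -0.328, 0.278] [0.0, -0.0, 0.001] need 2.5 0.0
```

```bash
python3 -m inch '[[[0.01,-0.14,0.03,0,0,0],[0.022,-0.28,0.072,0,0,0],[0.022,-0.328,0.072,0,0,0],[0.1,-0.328,0.13,0,0,0],[0.2,-0.328,0.2,0,0,0],[0.305,-0.328,0.278,0,0,0],[0.305,-0.328,0.278,0,0,0],[0.305,-0.328,0.278,0,0,0]]]'
python3 - <<'E'
from h import *
s=r.sense();p0,r0=s["eef_pos"],Ro.from_euler('xyz',s["tcp_rot"]).as_matrix()
for a in[(-10,-39,112),(-16,-40.5,102),(-22,-42,94),(-28,-44,86)]: plan(*place2(*a),p0,r0)
E
```

```text
clock: 19.2
eef_pos: [518.9, -192.8, 112.4]
tcp_rot: [3.136, 0.94, -2.999]
contact_force: [0.7, 0.6, -0.4]
opening: 0.266
grasp_force: 7.8
row [0.058, -0.016, 0.024] [0.002, -0.001, 0.001] need 0.3 0.1
row [0.116, -0.016, 0.029] [0.002, -0.001, 0.001] need 0.6 0.1
row [0.167, -0.016, 0.028] [0.002, -0.001, 0.001] need 0.8 0.1
row [0.218, -0.019, 0.026] [0.002, -0.001, 0.001] need 1.1 0.1
```

```bash
python3 -m inch '[[[0.03,-0.012,0.012,0,0,0],[0.058,-0.016,0.024,0,0,0],[0.087,-0.016,0.027,0,0,0],[0.116,-0.016,0.029,0,0,0],[0.142,-0.016,0.028,0,0,0],[0.167,-0.016,0.028,0,0,0],[0.193,-0.018,0.027,0,0,0],[0.218,-0.019,0.026,0,0,0]]]'
python3 -m inch '[[[0,0,0,0,0,0],[0,0,0,0,0,0],[0,0,0,0,0,0]]]'
python3 -m inch '[[[0,0,0,0,0,0],[0,0,0,0,0,0],[0,0,0,0,0,0],[0,0,0,0,0,0],[0,0,0,0,0,0]]]' 0.12 20
python3 -m inch '[[[0,0,-0.05,0,0,0],[0,0,-0.15,0,0,0],[0,0,-0.3,0,0,0],[-0.1,0,-0.5,0,0,0],[-0.2,0,-0.6,0,0,0],[-0.2,0,-0.6,0,0,0],[-0.2,0,-0.6,0,0,0]]]'
python3 -m inch '[[[0,0,-0.1,0,0,0],[0,0,-0.2,0,0,0],[0,0,-0.2,0,0,0],[0,0,-0.2,0,0,0]]]'
python3 - <<'E'
from h import *
a=r.grab_frame("top")[110:240,180:430,::-1];b=r.grab_frame("scene")[85:325,265:425,::-1]
a=cv2.resize(a,(500,260),interpolation=cv2.INTER_CUBIC); b=cv2.resize(b,(300,450),interpolation=cv2.INTER_CUBIC)
a=np.vstack([a,np.zeros((190,500,3),np.uint8)]);cv2.imwrite("pics/t6.png",np.hstack([a,b]))
E
```

```text
clock: 19.87
eef_pos: [498.1, -201.5, 75.3]
tcp_rot: [-3.14, 0.942, -2.995]
contact_force: [1.3, -0.6, 0.2]
opening: 0.266
grasp_force: 7.7
clock: 20.12
eef_pos: [498.3, -201.4, 75.5]
tcp_rot: [-3.141, 0.942, -2.996]
contact_force: [0.1, -0.1, 0.7]
opening: 0.266
grasp_force: 7.7
clock: 20.53
eef_pos: [498.5, -201.2, 75.6]
tcp_rot: [-3.14, 0.942, -2.995]
contact_force: [-0.6, -0.1, 0.4]
opening: 0.561
grasp_force: 0.0
clock: 21.12
eef_pos: [425.9, -213.1, 180.6]
tcp_rot: [-3.131, 0.944, -2.988]
contact_force: [0.1, -0.8, 0.0]
opening: 0.558
grasp_force: 0.0
clock: 21.45
eef_pos: [393.7, -216.8, 201.4]
tcp_rot: [-3.141, 0.942, -2.997]
contact_force: [-0.3, -0.1, 0.1]
opening: 0.56
grasp_force: 0.0
```

View pics/t6.png

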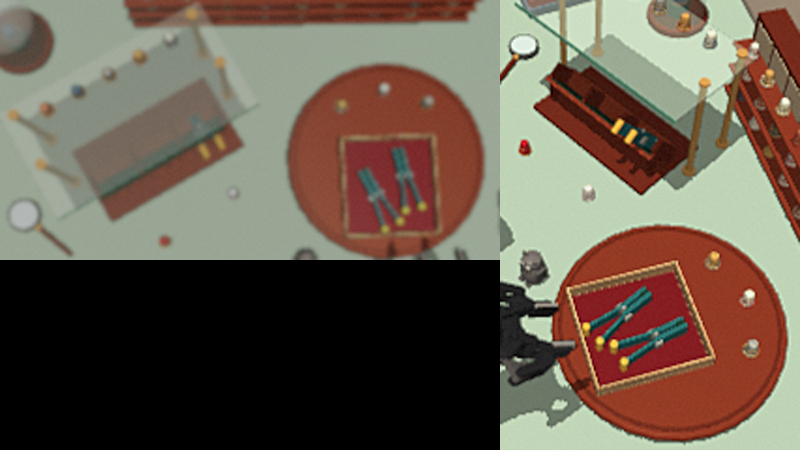

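The last picture shows both weak clips lying flat inside the tray, at about (375,200) and (407,180) in the top half. The firm clip is still in its bay near (210,145), and the loose objects haven't moved. I'll let it settle and hand in.

```bash
python3 -m inch '[[[0,0,0,0,0,0],[0,0,0,0,0,0],[0,0,0,0,0,0],[0,0,0,0,0,0],[0,0,0,0,0,0],[0,0,0,0,0,0],[0,0,0,0,0,0],[0,0,0,0,0,0]]]' && python3 -c "
from rig import r
print(r.sign_off())"
```

```text
clock: 22.22
eef_pos: [393.6, -216.5, 202.0]
tcp_rot: [-3.14, 0.942, -2.995]
contact_force: [0.3, -0.3, 0.2]
opening: 0.563
grasp_force: 0.0
the job is handed in; nothing more can be done
None
```

I handed the job in at 22.2 s with the left and middle clips (both folded under a light pinch) set down in the felt tray; I left the right clip in its bay without squeezing it, since the judging steps call for exactly two weak clips, and no verdict was returned.

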